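# Tip the meter check balls into the tray

### The arm

A 7-joint arm with a two-finger parallel gripper is mounted at the origin on the work surface. World frame = base frame: x ahead of the robot, y to its left, z up, the work surface at z = 0. Lengths are in m, angles in rad, forces in N, time in s.
With the tool pointing down it reaches from about 0.35 to 0.9 m from the base axis. Payload 19.9 kg.
Tool frame: the origin (TCP) lies between the finger pads; the fingertips stand 19 mm ahead of it and the grasp point (between the pads) is the TCP; z points along the fingers, y is the line along which they close (so a half turn about z gives the same grasp; the last joint's range is limited). The gripper opens to 94 mm and grips with 3 to 60 N. Pads are 16 mm wide; open, the fingers measure 119 mm over their backs; the gripper's body (75 mm by 177 mm) begins 78 mm behind the grasp point.
Start: joints at [-1.145, 0.417, -0.01, 1.614, 0.005, 1.111, -0.053], TCP at [0.281, 0.558, 0.224] pointing down, gripper open.
Joint ranges: [-2.81, 2.81], [-0.39, 2.02], [-1.27, 1.25], [0.06, 2.57], [-1.19, 4.33], [0.19, 2], [-2.82, 2.82]. Speed limits (rad/s): [1.89, 1.89, 2.39, 2.39, 3.01, 3.01, 3.01].

### API

Orientations are given as a 3x3 rotation matrix whose columns are the frame's x, y, z axes.
In Python, from rig import robot gives the robot as it stands. Calls block until the motion is done:
- robot.move_ptp(position, orientation): joint-space move of the TCP to a pose.
- robot.move_linear(position, velocity=0.15, frame=None, threshold=None): straight line of the TCP; frame=None keeps the orientation; velocity is the mean speed in m/s. With threshold (N) it stops when the force on the tool has changed by that much, and returns True; else False.
- robot.goto_joints(angles): joint-space move.
- robot.gripper_to(opening): finger opening in m; the grip force is fixed at half the most; returns when the fingers have stopped.
- robot.pause(seconds).
- robot.ik(position, orientation): joint angles nearest the present ones, or None.
- robot.get_state(): the state.
- robot.grab_frame(name): name is "scene" or "top" or "wrist"; returns the picture (400x640x3 uint8, red, green, blue); there is no depth.
- robot.camera_info(name): a dict with "fx", "fy", "cx", "cy" (pixels), "rvec" (rotation vector, rad) and "tvec" (3), from world to camera coordinates, as OpenCV has them. Camera axes: x right, y down, z forward; pixel columns grow to the right and rows downward; lengths in m; the calibration is good to about 2 mm. The wrist camera is an equidistant fisheye: a pixel r from the principal point sees the ray r / f radians off the axis. A picture is of the moment at which its call begins: read the wrist's pose just before it. camera_info takes no time and is no camera call; for the wrist camera it gives the pose at the moment of the call.
A pose or a line that the arm cannot do raises robot.PlanningError and nothing moves.
- robot.sign_off(): hands the job in; it is judged then, once.
The state is a dict: "time": time; "qpos": joint angles; "joint_vel": joint speeds; "effort": joint torques, N m; "ee_pos": TCP position; "tool_rot": TCP orientation; "force": force on the tool from outside, world axes, zero at the start; "moment": the same for the moment, N m; "opening": finger opening in m; "grasp_force": force on a finger pad.
Only numpy, scipy, OpenCV 4.12 (cv2) and the standard library are available. Lean on these libraries where they do the work, as an engineer would, in place of code of your own. Each camera call takes 0.05 s, during which the arm holds its last target. There are 200 camera calls.

### The job

Push the aluminium catch tray along its runners until it stops under the mouth of the tipping pan. Then push the pan's lever over to tip the pan to 40 degrees, keep it there for a second while both bronze check balls roll out into the tray, and push the lever back until the pan is level again. Work gently (never more than 25 N on the fixture), do not tip past 50 degrees, do not touch the balls, and leave the other things on the cart where they are.

Things in the scene. Friction and masses are not known exactly. Their poses are not given: they have to be found in the camera images.
- stand: Grey steel fixture, fixed. Origin on the cart top below the middle of the pan's hinge axis; x along that axis (away from the lever side), y from the hinge to the pan's mouth and the tray, z up. Base plate 150 (x) x 370 (y) x 8 mm, y = -110 to +260 mm. Two uprights 12 x 36 mm at x = -60 and +60 mm, 126 mm high. Hinge axis 110 mm above the cart top.
- mark (a point): Middle of the gap between two short teeth on a wire quadrant (radius 66 mm about the hinge axis, teeth to 80 mm, at stand x = -68 mm). The lever stands midway between the teeth when the pan is tipped 40 degrees, and about at a tooth at 30 or 50 degrees.
- mouth (a point): Middle of the pan's mouth edge, at floor height, 50 mm from the hinge; turns with the pan. Stainless pan 94 (x) x 150 (y) mm, walls 32 mm high, floor at hinge height, from stand y = -100 to +50 mm when level; its mouth (+y end) has only a 2 mm lip.
- pan (a joint): Tilt of the stainless pan about the hinge, rad: 0 = level (a stop), growing as its mouth goes down towards the tray, 40 degrees = 0.698; end stop at 1.1. The hinge is stiff: the pan stays where it is left; pushing takes about 3 to 8 N at the bar.
- bar (a point): Point on the black cross bar on top of the pan's lever, the place to push. Bar 14 mm thick, along the stand's x from -80 mm (lever, 8 mm thick) to -132 mm; the point is at -105 mm. It turns with the pan, 110 mm from the hinge axis: at level the lever leans 20 degrees to -y (bar at y = -38, height 213 mm), at 40 degrees tilt 20 degrees to +y (y = +38, height 213 mm).
- tray (a joint): Position of the catch tray on its runners, m: 0 = home under the pan's mouth (a stop), up to 0.10 = drawn out along the stand's +y. It slides stiffly (about 3 N) and stays where it is left.
- tray_floor (a point): Centre of the inner floor of the open aluminium tray, 16 mm above the cart top; axes as the stand. Tray inside 98 (x) x 114 (y) mm. Side walls 45 mm, pan-side wall 35 mm, outer wall 70 mm high (top 82 mm above the cart top), bottom 12 mm above the cart top. Home: 92 mm from the stand's origin along +y.
- tray_wall (a point): Middle of the outer (+y) face of the tray's tall outer wall, 47 mm above the cart top; the wall is 6 mm thick, 104 mm wide along x. Push here towards the stand's -y to bring the tray home.
- ball_a: Bronze check ball, 30 mm diameter, loose in the pan at the start; origin at its centre.
- ball_b: Second, equal bronze check ball, 30 mm diameter, loose in the pan; origin at its centre.
- meter: Bystander: worn bronze flow meter, 190 mm long, 110 mm high (lid 142 mm), origin under its centre.
- plug: Bystander: yellow plastic test plug, 40 mm diameter, 46 mm high, origin under its centre.
- flask: Bystander: glass volumetric flask, 64 mm diameter, 165 mm high, origin under its centre.
- dial: Bystander: aluminium dial indicator lying on its back, 58 mm diameter, 20 mm high, its stem reaching 80 mm to its -y; origin under the dial's centre.
- valve: Bystander: small throttling valve with a ridged black knob, fixed, 70 x 126 mm, 73 mm high, origin under its centre.
- wrench: Bystander: steel wrench lying flat, 160 mm long along its x, origin under its middle.
- jar: Bystander: grey jar, 56 mm diameter, 70 mm high, origin under its centre.

How it is judged:
On the way, in this order (a step that is already met when the one before it is completed fails the run):
1. The catch tray is pushed home under the pan's mouth (within 8 mm of its stop), the pan still level within 3 degrees and both balls still in it (value of joint tray below 0.008 m and value of joint pan below 0.052 rad and height (world z) of each of ball_a, ball_b above 0.1 m), for 0.2 s.
2. The pan is kept tipped at 40 degrees, within 5 degrees either way (0.61 to 0.785 rad), for one second on end, with both balls in the tray (value of joint tray below 0.008 m and value of joint pan between 0.61 and 0.7854 rad and x of ball_a in the frame of tray_floor between -0.05 and 0.05 m and y of ball_a in the frame of tray_floor between -0.06 and 0.06 m and z of ball_a in the frame of tray_floor between 0 and 0.03 m and x of ball_b in the frame of tray_floor between -0.05 and 0.05 m and y of ball_b in the frame of tray_floor between -0.06 and 0.06 m and z of ball_b in the frame of tray_floor between 0 and 0.03 m), for 1 s.
At the end, for the whole second after the job is handed in: The pan is level again within 3 degrees, the tray is home within 8 mm of its stop, and both balls lie at rest inside the tray (value of joint tray below 0.008 m and value of joint pan below 0.052 rad and x of ball_a in the frame of tray_floor between -0.05 and 0.05 m and y of ball_a in the frame of tray_floor between -0.06 and 0.06 m and z of ball_a in the frame of tray_floor between 0 and 0.03 m and x of ball_b in the frame of tray_floor between -0.05 and 0.05 m and y of ball_b in the frame of tray_floor between -0.06 and 0.06 m and z of ball_b in the frame of tray_floor between 0 and 0.03 m and linear speed of each of ball_a, ball_b below 0.03 m/s); the robot touches nothing.
It fails at once if The pan is tipped past 50 degrees (0.873 rad) (value of joint pan above 0.873 rad).
It fails at once if The robot presses on the fixture (stand, pan, lever or tray) with more than 25 N (contact force between any of the fingers, the arm and stand above 25 N).
It fails at once if The robot touches a ball (over 0.5 N) (contact force between any of the fingers, the arm and ball_a above 0.5 N or contact force between any of the fingers, the arm and ball_b above 0.5 N).
It fails at once if A bystander (meter, plug, flask, dial indicator, wrench or jar) is moved by more than 20 mm, the knob valve is pressed with more than 10 N, or the flask is tipped by more than 15 degrees (distance of any of meter, plug, flask, dial, wrench, jar from where it was at the start of the episode above 0.02 m or contact force between any of the fingers, the arm and valve above 10 N or angle between flask's own z axis and vertical above 0.26 rad).
It also fails if it takes over 67 s, if anything falls off the work surface, if the arm or the gripper's body presses on something with over 40 N, if the wrist force passes 120 N, or if a joint passes its speed limit or range.

## Working session

There is one attempt and no reset: what is moved stays moved. The work goes in short steps, each a Python script; the robot and the scene stay as the last script left them, time stands still between calls to the robot, and variables do not carry over. Pictures are saved under pics/ and viewed, at most 10 in all, crops included, and the job is handed in when it is done.

```bash
mkdir -p pics; python3 - <<'E'
from rig import robot
import cv2
for n in("scene","top"):
    cv2.imwrite(f"pics/{n}0.png",robot.grab_frame(n)[:,:,::-1]); print(n,robot.camera_info(n))
s=robot.get_state();print(s["time"],s["ee_pos"],s["force"])
E
```

```text
scene {'fx': 406.2467968231975, 'fy': 406.2467968231975, 'cx': 317.43408767595764, 'cy': 196.51329674988327, 'rvec': array([ 1.99754944,  1.18375592, -0.5417868 ]), 'tvec': array([-0.31054573, -0.23320347,  1.64308815])}
top {'fx': 425.04187281420377, 'fy': 425.04187281420377, 'cx': 319.9777545090518, 'cy': 203.006999174667, 'rvec': array([ 2.17073001, -2.11984902,  0.12187483]), 'tvec': array([0.03004614, 0.59150752, 1.02408253])}
0.1 [0.28114335 0.55782047 0.223872  ] [ 0.32448685  0.06977348 -0.15158779]
```

View pics/scene0.png

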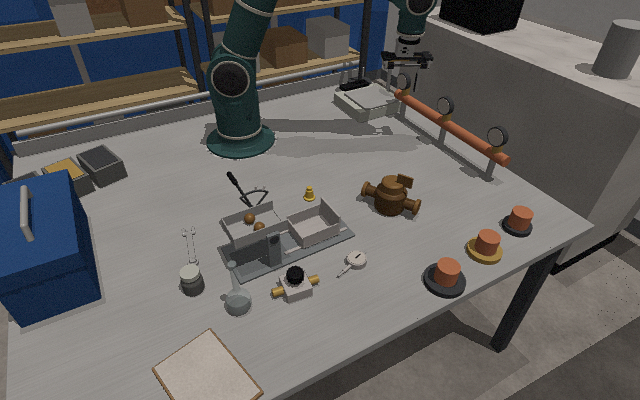

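View pics/top0.png

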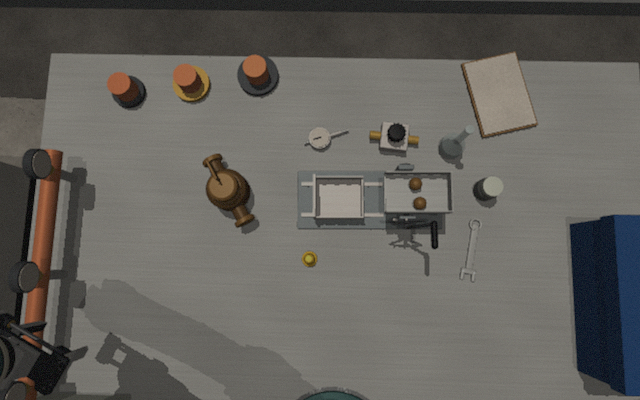

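The top view shows the stand with its tray on the left, at pixels (298–385, 170–230). The pan with both balls is at (385–450, 173–213), and the lever's bar is at about (435, 235). I'll enlarge both views.

```bash
python3 - <<'E'
import cv2
a=cv2.imread("pics/top0.png")[150:280,285:465];cv2.imwrite("pics/topc.png",cv2.resize(a,None,fx=4.4,fy=4.4,interpolation=cv2.INTER_CUBIC))
a=cv2.imread("pics/scene0.png")[165:285,205:365];cv2.imwrite("pics/scenec.png",cv2.resize(a,None,fx=5,fy=5,interpolation=cv2.INTER_CUBIC))
E
```

```text
(no output)
```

View pics/topc.png

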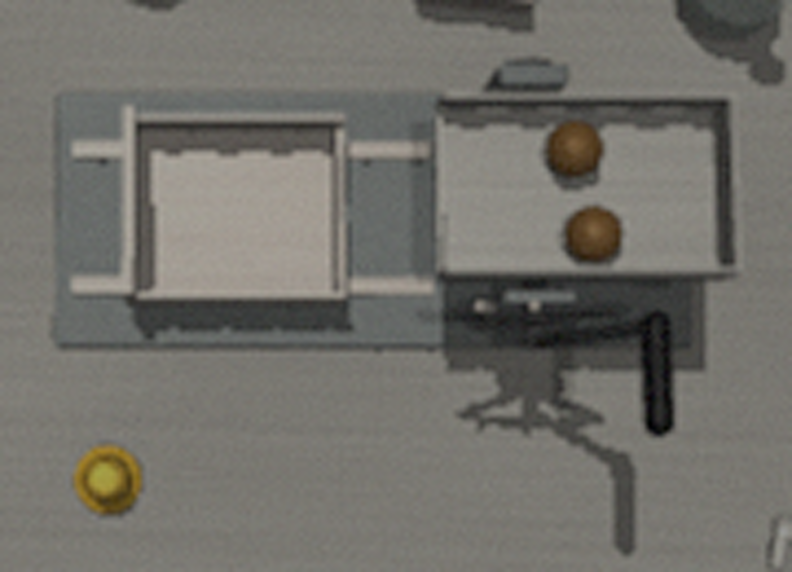

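View pics/scenec.png

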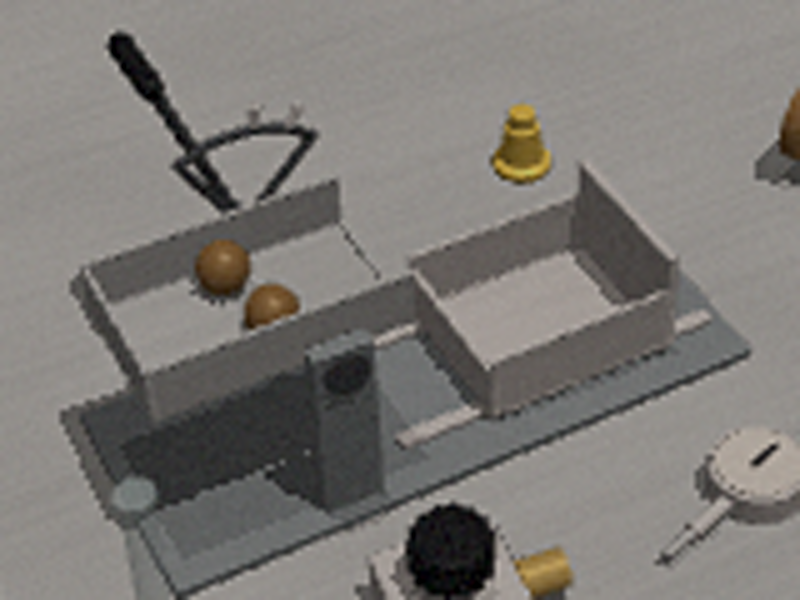

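The crops give matching features in both views: plate corners, pan corners, tray wall and bar ends. I'll fit the stand pose and tray joint to them jointly, and triangulate the bar separately.

```bash
cat > fit.py <<'E'
import numpy as np,cv2
from scipy.optimize import least_squares
from rig import robot
T=lambda u,v:(u/4.4+285-.4,v/4.4+150-.4); S=lambda u,v:(u/5+205-.4,v/5+165-.4)
C={n:robot.camera_info(n) for n in("top","scene")}
def proj(n,P):
    c=C[n];K=np.array([[c["fx"],0,c["cx"]],[0,c["fy"],c["cy"]],[0,0,1]])
    return cv2.projectPoints(np.array(P,float).reshape(-1,1,3),c["rvec"],c["tvec"],K,None)[0][:,0]
# name, stand xyz, moves with tray, pixel
D=[("top",(75,260,8),0,T(55,93)),("top",(-75,260,8),0,T(55,347)),
("top",(47,-100,142),0,T(732,99)),("top",(-47,-100,142),0,T(737,275)),("top",(47,50,142),0,T(437,99)),("top",(-47,50,142),0,T(440,276)),
("top",(60,0,126),0,T(533,74)),("top",(-60,0,126),0,T(540,297)),
("top",(52,155,82),1,T(123,106)),("top",(-52,155,82),1,T(123,297)),
("scene",(75,260,8),0,S(750,348)),("scene",(75,-110,8),0,S(180,597)),("scene",(-75,-110,8),0,S(63,412)),
("scene",(-47,-100,142),0,S(85,270)),("scene",(47,-100,142),0,S(150,377)),("scene",(-47,50,142),0,S(338,181)),("scene",(47,50,142),0,S(412,276)),
("scene",(-52,155,82),1,S(581,164)),("scene",(52,155,82),1,S(675,262))]
def toW(p,q):
    c,s=np.cos(p[2]),np.sin(p[2]);return np.array([p[0]+c*q[0]-s*q[1],p[1]+s*q[0]+c*q[1],q[2]+p[4]])
def res(p):
    return np.array([proj(n,toW(p,np.array(m)/1e3+np.array([0,t*p[3],0])))[0]-px for n,m,t,px in D]).ravel()
r=least_squares(res,[.6,-.1,0,.08,0],loss="soft_l1");p=r.x
if __name__=="__main__":
    print("x y yaw tray dz",p.round(4));print(res(p).reshape(-1,2).round(1).tolist())
    for nm,a,b in(("outer",T(657,430),S(118,40)),("inner",T(657,318),S(152,97))):
        q=least_squares(lambda w:np.r_[proj("top",w)[0]-a,proj("scene",w)[0]-b],[.5,-.1,.2])
        d=q.x-[p[0],p[1],0];c,s=np.cos(p[2]),np.sin(p[2])
        print(nm,q.x.round(4),"stand",(c*d[0]+s*d[1]).round(4),(-s*d[0]+c*d[1]).round(4),"err",q.fun.round(1))
    np.save("pose.npy",p)
E
python3 fit.py
```

```text
x y yaw tray dz [ 0.6096 -0.1547  0.0241  0.0614 -0.0074]
[[-0.1, 0.5], [-0.5, -0.0], [-0.8, -1.2], [-0.3, -0.4], [0.5, -1.1], [0.6, -0.5], [-0.9, 0.5], [-1.1, 1.1], [0.1, 0.5], [0.0, -0.4], [-0.1, 0.5], [-0.8, -0.5], [3.0, 0.6], [-1.2, -0.4], [-1.2, 0.3], [-0.7, -0.5], [-0.2, 0.3], [0.3, -0.3], [-0.2, -0.0]]
outer [ 0.4816 -0.1955  0.2102] stand -0.1289 -0.0377 err [-0.2 -0.1 -0.3 -0. ]
inner [ 0.5346 -0.1964  0.2074] stand -0.0759 -0.0398 err [-0.4 -0.2 -0.6 -0.1]
```

The fit is good, at about 0.5 px typical. The tray is 61 mm out and the bar is where expected. Next I'll push the tray home with closed fingers.

```bash
cat > h.py <<'E'
import numpy as np
from rig import robot
p=np.load("pose.npy");c,s=np.cos(p[2]),np.sin(p[2])
ex=np.array([c,s,0]);ey=np.array([-s,c,0]);ez=np.array([0,0,1.])
W=lambda x,y,z:np.array([p[0],p[1],0])+x*ex+y*ey+z*ez
def sty():
    e=robot.get_state()["ee_pos"]-[p[0],p[1],0];return e@ex,e@ey,e[2]
def best(pos,Rs):
    q0=robot.get_state()["qpos"];o=[]
    for R in Rs:
        q=robot.ik(pos,R)
        if q is not None:o.append((np.abs(np.array(q)-q0).max(),R))
    return min(o,key=lambda t:t[0])[1]
RX=[np.c_[ey,ex,-ez],np.c_[-ey,-ex,-ez]]   # fingers close along stand x
RY=[np.c_[ex,-ey,-ez],np.c_[-ex,ey,-ez]]   # fingers close along stand y
def rep(t=""):
    q=robot.get_state();print(t,round(q["time"],2),np.round(sty(),4),np.round(q["force"],1),round(q["opening"],4))
E
python3 - <<'E'
from h import *
import cv2
e=robot.get_state()["ee_pos"]
robot.gripper_to(0.0)
R=best(W(0,.262,.30),RX)
robot.move_linear([e[0],e[1],.30],velocity=.2)
robot.move_ptp(W(0,.262,.30),R);rep("above")
robot.move_linear(W(0,.262,.056),velocity=.15);rep("down")
print(robot.move_linear(W(0,.185,.056),velocity=.04,threshold=12));rep("p1")
print(robot.move_linear(W(0,.156,.056),velocity=.02,threshold=9));rep("p2")
cv2.imwrite("pics/top1.png",robot.grab_frame("top")[100:280,240:480,::-1].repeat(3,0).repeat(3,1))
E
```

```text
above 4.04 [-2.000e-04  2.635e-01  2.999e-01] [ 0.9  0.4 -0.7] 0.0006
down 5.82 [0.0004 0.2621 0.0567] [-0.2  0.   0.4] 0.0004
False
p1 7.89 [0.    0.185 0.056] [-1.3  2.4  0.2] 0.0004
True
p2 8.92 [-0.0003  0.1634  0.0557] [0.4 1.4 0.4] 0.0004
```

View pics/top1.png

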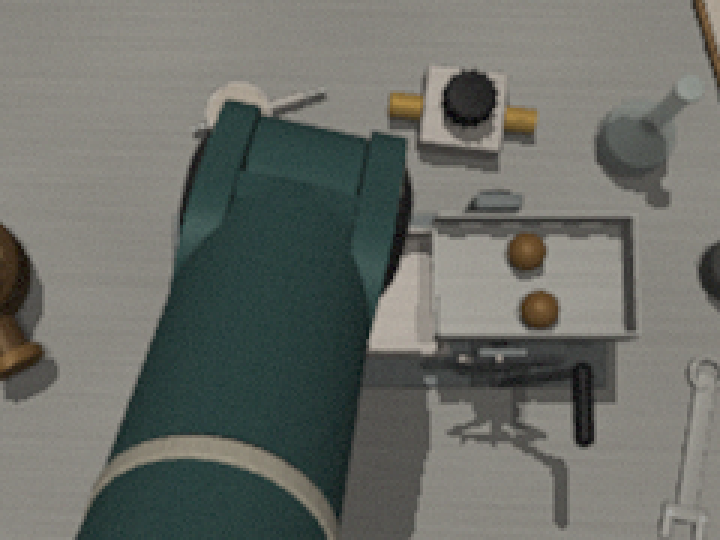

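The tray stopped at y = 163 mm, exactly the home value I calculated. The balls are still in the level pan. Next I'll straddle the bar and tip the pan.

```bash
python3 - <<'E'
from h import *
import cv2
robot.move_linear(W(0,.20,.056),velocity=.1)
robot.move_linear(W(0,.20,.31),velocity=.2)
R=best(W(-.107,-.0385,.31),RY)
robot.move_ptp(W(-.107,-.0385,.31),R)
robot.gripper_to(.032);rep("above")
print(robot.move_linear(W(-.107,-.0385,.212),velocity=.08,threshold=8));rep("down")
print(robot.move_linear(W(-.107,.0,.214),velocity=.03,threshold=16));rep("mid")
print(robot.move_linear(W(-.107,.0465,.212),velocity=.03,threshold=16));rep("tip")
robot.pause(.6);rep("held")
a=robot.grab_frame("scene")[165:285,205:365,::-1];b=robot.grab_frame("top")[150:280,285:465,::-1]
cv2.imwrite("pics/s2.png",cv2.resize(a,(800,600),interpolation=2));cv2.imwrite("pics/t2.png",cv2.resize(b,(792,572),interpolation=2))
E
```

```text
above 12.61 [-0.107  -0.0385  0.31  ] [0.2 0.3 0.4] 0.0319
False
down 13.98 [-0.1068 -0.0386  0.2124] [ 0.4 -0.1  0.1] 0.0321
False
mid 15.42 [-0.107  -0.      0.2139] [ 1.3 -3.   1.9] 0.0319
False
tip 17.12 [-0.107   0.0465  0.212 ] [-0.6 -2.7 -2.5] 0.032
held 17.72 [-0.107   0.0465  0.212 ] [-1.1 -2.4 -1.6] 0.032
```

View pics/s2.png

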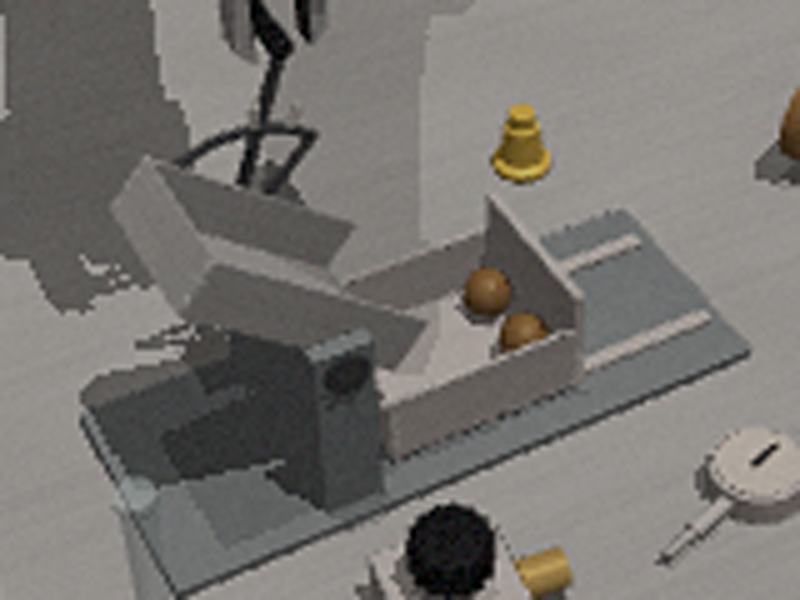

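View pics/t2.png

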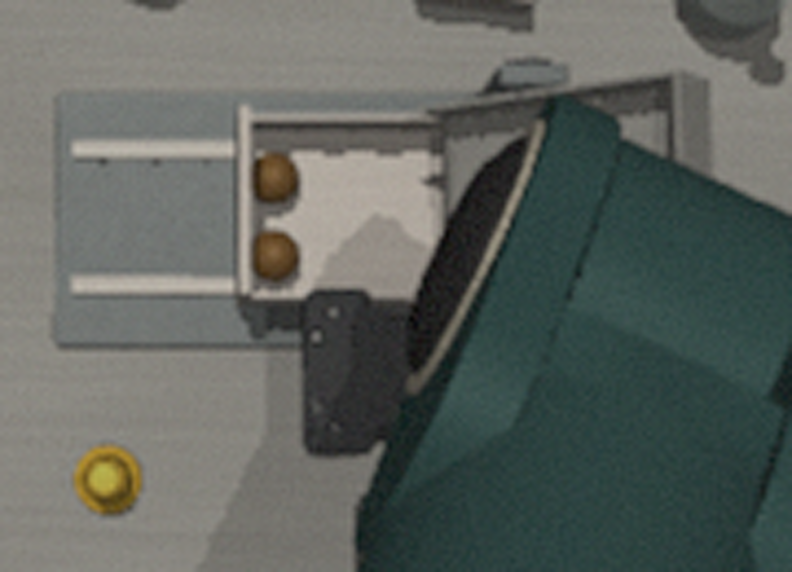

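Both balls lie in the tray against its outer wall, at about (487, 292) and (525, 330) in the scene crop. The tray is home. I'll check the tilt angle from the pan's rear-rim corners before moving on.

```bash
python3 - <<'E'
from fit import *
def pt(x,y,h,t):
    return toW(p,np.array([x,y*np.cos(t)+h*np.sin(t),.11-y*np.sin(t)+h*np.cos(t)]))
O=[((-.047,-.1,.032),S(148,157)),((.047,-.1,.032),S(213,262)),((-.047,-.1,0),S(113,205)),((.047,-.1,0),S(182,312)),((-.047,.05,.032),S(354,226)),((.047,.05,.032),S(427,322))]
r=least_squares(lambda t:np.concatenate([proj("scene",pt(*a,t[0]))[0]-b for a,b in O]),[.7]);print(np.degrees(r.x),r.fun.round(1))
r=least_squares(lambda t:np.concatenate([proj("scene",toW(p,np.array([a,.155+t[0],.082])))[0]-b for a,b in((-.052,S(489,195)),(.052,S(582,296)))]),[.0]);print("tray",r.x,r.fun.round(1))
E
```

```text
[40.74948667] [-0.4  0.2  0.7  0.4  0.2  0.2  0.   0.4 -0.3  0.2  0.2  0.9]
tray [-0.00192983] [ 0.6  0.1 -0.3  0.6]
```

The tilt is 40.7° and the tray is home. I'll hold for longer, then push the lever back to level.

```bash
python3 - <<'E'
from h import *
import cv2
robot.pause(1.6);rep("held")
print(robot.move_linear(W(-.107,.0,.214),velocity=.03,threshold=16));rep()
print(robot.move_linear(W(-.107,-.035,.213),velocity=.03,threshold=14));rep()
print(robot.move_linear(W(-.107,-.052,.212),velocity=.015,threshold=8));rep("level")
robot.move_linear(W(-.107,-.0385,.212),velocity=.03);rep("free")
robot.move_linear(W(-.107,-.0385,.32),velocity=.12)
robot.move_linear(W(-.25,-.0385,.32),velocity=.15);rep("clear");robot.pause(.3)
a=robot.grab_frame("scene")[165:285,205:365,::-1]
cv2.imwrite("pics/s3.png",cv2.resize(a,(800,600),interpolation=2))
E
```

```text
held 19.42 [-0.107   0.0465  0.212 ] [-0.5 -3.7 -2.5] 0.0318
False
 21.12 [-0.107   0.      0.2139] [ 0.5 -0.3 -0.1] 0.0319
False
 22.43 [-0.1069 -0.035   0.2131] [-0.7 -0.2 -0.3] 0.032
True
level 23.23 [-0.1071 -0.0466  0.212 ] [0.4 1.5 0.8] 0.0318
free 23.63 [-0.107  -0.0383  0.212 ] [0.3 0.1 0.5] 0.0322
clear 25.78 [-0.2496 -0.0384  0.3199] [ 0.9  0.1 -0.2] 0.032
```

View pics/s3.png

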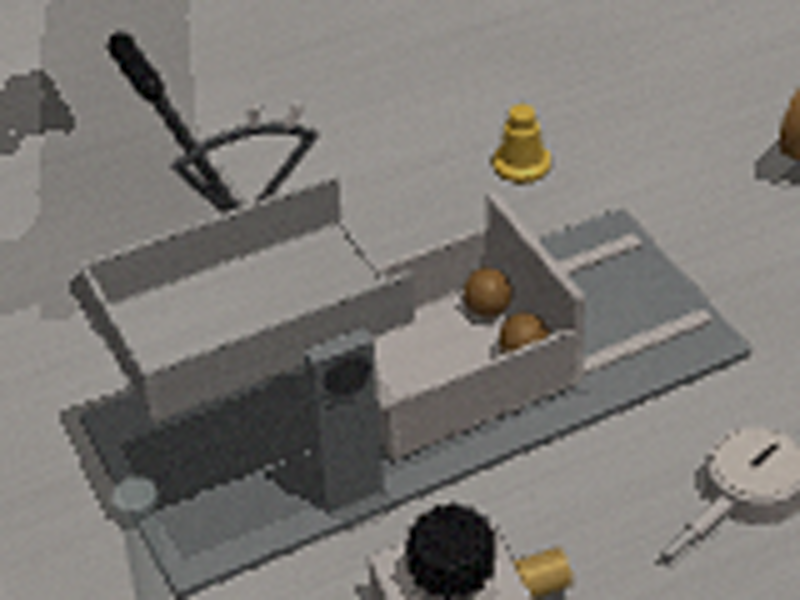

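The pan is level: the bar is back at (118, 40) and the rim corners are at (85, 270) and (338, 181), the same as at the start. Both balls are at rest in the tray at (487, 292) and (525, 330), and the arm is clear of everything.

```bash
python3 -c "
from rig import robot
print(robot.sign_off())"
```

```text
the job is handed in; nothing more can be done
None
```

The job is handed in: the tray is home, the pan was held at about 40.7° for over a second and is level again, and both balls are at rest in the tray; the rig returned no verdict.

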